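Transfer a row of sample containers to the second rack in reverse order

TASK

Move the four sample containers from the full rack into the empty rack beside it in reverse order, because the next instrument reads the row from the other end: the container at the left end of the full rack goes to the right end of the empty rack, the second from the left goes second from the right, and so on, one fully down in each seat. Keep the containers upright, set them down rather than dropping them, and leave the roll of tape and the bench timer where they are.

Things in the scene. Friction and masses are not known exactly. Their poses are not given: they have to be found in the camera images.
- narrow_neck_bottle: White plastic sample bottle with a rounded shoulder and a narrow neck, 48 mm across, 112 mm tall, 0.09 kg. Upright and round; it lifts straight out. The origin is the centre of its underside, z up along its axis; grip its side across the diameter, 50 to 65 mm above its underside, below the shoulder.
- squat_jar: Squat white plastic jar with a wide ribbed cap, the shortest: 49 mm across, 64 mm tall, 0.10 kg. Upright and round; it lifts straight out. The origin is the centre of its underside, z up along its axis; grip its side across the diameter, 28 to 42 mm above its underside.
- canister: Straight bare-metal canister with a metal lid, 46 mm across (lid 44 mm, from 68 mm up), 82 mm tall, 0.12 kg. Upright and round; it lifts straight out. The origin is the centre of its underside, z up along its axis; grip its side across the diameter, 40 to 58 mm above its underside.
- stoppered_bottle: Brown glass bottle with a thin neck and a flat mushroom-shaped stopper, 48 mm across, 96 mm tall, 0.13 kg. Upright and round; it lifts straight out. The origin is the centre of its underside, z up along its axis; grip its side across the diameter, 45 to 60 mm above its underside.
- rack_full: The rack with a container in each seat at the start, in any order; nearer or farther than the empty one. Fixed grey plastic block, 95 (x) x 332 (y) x 18 mm high, a grip tab at each end; origin at the centre of its underside, y along the row to the robot's left (within 0.3 rad), x away from the robot. Four round seats, 60 mm wide, 12 mm deep, chamfered, at y = -120, -40, 40, 120 mm, floors at z = 6 mm.
- rack_empty: The rack that starts empty, parallel to the full one, rows 110 mm apart, seat facing seat. Fixed grey plastic block, 95 (x) x 332 (y) x 18 mm high, a grip tab at each end; origin at the centre of its underside, y along the row to the robot's left (within 0.3 rad), x away from the robot. Four round seats, 60 mm wide, 12 mm deep, chamfered, at y = -120, -40, 40, 120 mm, floors at z = 6 mm.
- tape: Roll of tan tape lying flat on the left, before the fixed shaker with its baskets of bottles (about 0.35 m high, y over 0.17 m: pass above it), 68 mm across, 19 mm high; not part of the job. Origin at the centre of its underside.
- timer: Small white bench timer lying on the right, 58 x 66 x 20 mm; not part of the job. Origin at the centre of its underside.
There are look-alikes about, which are no part of the job. Leave any green look-alike of the canister alone.

How it is judged:
By the outcome, as a careful person would: the job done as asked, in the order asked, and still so for the second after the job is handed in, with the robot touching nothing.
It also fails if it takes over 112 s, if anything falls off the work surface, if the arm or the gripper's body presses on something with over 40 N, if the wrist force passes 120 N, or if a joint passes its speed limit or range.

ROBOT

A 7-joint arm with a two-finger parallel gripper is mounted at the origin on a cart in front of the work surface, level with it; the furniture and walls round the work are solid. World frame = base frame: x ahead of the robot, y to its left, z up, the work surface at z = 0. Lengths are in mm, angles in rad, forces in N, time in s.
With the tool pointing down it reaches from about 350 to 900 mm from the base axis. Payload 7.2 kg.
Tool frame: the origin (TCP) lies at the very end of the fingers, on their centre line; the grasp point (between the pads) lies 19 mm behind it (bot.grasp_offset is the distance from the TCP to the grasp point, in mm); z points along the fingers, y is the direction in which the jaws open and shut (so a half turn about z gives the same grasp; the last joint's range is limited). The gripper opens to 85 mm and grips with 20 to 120 N. Pads are 22 mm wide; open, the fingers measure 114 mm over their backs; the gripper's body (76 mm by 85 mm) begins 54 mm behind the grasp point. The pads swing forward as they close: fully open they stand 13 mm farther back than shut.
Start: joints at [-1.353, 0.411, -0.013, 1.596, 0.006, 1.134, -0.082], TCP at [176.213, 599.648, 231.297] pointing down, gripper open.
Joint ranges: [-2.95, 2.95], [-0.29, 1.99], [-1.47, 1.44], [0.14, 2.54], [-1.03, 4.17], [0.13, 1.85], [-2.86, 2.86]. Speed limits (rad/s): [2.39, 2.39, 3.01, 3.01, 3.14, 3.14, 3.14].

INTERFACE

Orientations are given as a rotation vector (axis times angle).
In Python, from rig import sensors, vision, bot gives the robot as it stands.
- The arm moves only by the tool move_arm, never from a script. Its argument "series" is a list of rows, each a list of 4 numbers: the shift along the tool's x, y, z in units of 60 mm (1.0 is 60 mm), then the turn about the tool's z in units of 10 degrees (1.0 is 10 degrees). A call has 1 to 12 rows; each row shifts and turns the pose as measured when the row begins, along the tool's axes as they then stand; what a row does not reach is not made up. A row lasts 1/8 s, in which the tool goes at most 62.5 mm and 10.7 degrees, less where a joint would pass 70% of its speed; a pose out of reach is approached as far as the arm can. A call is refused whole if a number of a shift passes 1 or a number of a turn 1, either way. A call with a gripper value outside its range is refused whole. "claw" is the opening, from 0 (shut) to 1 (fully open), set as the call begins (left out, the last holds). The fingers move at their own pace and stop on an object; the grip force is fixed at half the most. Time passes only in rows, so rows that do not move let the fingers close. It gives the time, the measured TCP pose, the force and the opening at its end, in the units of the state.
- sensors.get_obs(): the state, without advancing time (a new reading comes with each control period).
- vision.read_camera(name): name is "scene" or "top" or "wrist"; returns a dict with "img" (384x512x3 uint8, red, green, blue), "fovy" (degrees; the focal length in pixels is half the picture's height over the tangent of half this angle, whatever the lens; pixels are square), "cx", "cy" (the principal point, pixels), "rvec" (rotation vector, rad) and "tvec" (3), from world to camera coordinates, as OpenCV has them; the wrist camera has in their place "hand_eye" (4x4, takes a point from camera to tool coordinates, whose origin is the TCP and whose axes are the flange's). Camera axes: x right, y down, z forward; pixel columns grow to the right and rows downward; lengths in mm; the calibration is good to about 2 mm. The wrist camera is an equidistant fisheye: a pixel r from the principal point sees the ray r / f radians off the axis. A picture is of the moment at which its call begins: read the wrist's pose just before it. There is no depth.
- bot.job_done(): hands the job in, once; it reports no verdict.
The state is a dict: "time": time; "qpos": joint angles; "qd": joint speeds; "joint_torque": joint torques, N m; "tool_pos": TCP position; "tcp_rot": TCP orientation; "ft_force": force on the tool from outside, world axes, zero at the start; "torque": the same for the moment, N m; "width": opening from 0.0 (shut) to 1.0 (fully open).
Only numpy, scipy, OpenCV 4.12 (cv2) and the standard library are available. Lean on these libraries where they do the work, as an engineer would, in place of code of your own. Each camera call takes 0.05 s, during which the arm holds its last target.

## Working session

There is one attempt and no reset: what is moved stays moved. The work goes in short steps, Python scripts to look and compute and a tool call to move; the robot and the scene stay as the last step left them, time stands still between calls to the robot, and variables do not carry over. Pictures are saved under pics/ and viewed, and the job is handed in when it is done.

Besides the shell and the picture viewer there is one more tool, called by a JSON object that holds its "op" and its "data". move_arm: Moves the arm, as the interface text tells. Its arguments: {"type":"object","properties":{"series":{"type":"array","items":{"type":"array","items":{"type":"number"}}},"claw":{"type":"number"}},"required":["series"]}

```bash
ls; mkdir -p pics
python3 - <<'E'
from rig import sensors, vision, bot
import cv2
o=sensors.get_obs()
print({k:o[k] for k in o})
print(bot.grasp_offset)
for n in ["scene","top","wrist"]:
    c=vision.read_camera(n)
    cv2.imwrite(f"pics/{n}0.png",c["img"][:,:,::-1])
    print(n,{k:c[k] for k in c if k!="img"})
E
```

```text
pics
{'time': 0.0, 'qpos': array([-1.35317848,  0.41188783, -0.01269393,  1.59709579,  0.00559978,
        1.13426516, -0.08212535]), 'qd': array([ 0.00118567,  0.00054665,  0.0005597 , -0.0007707 ,  0.00097876,
       -0.00041345, -0.00043536]), 'joint_torque': array([-1.93996543e-04, -6.00636292e+01,  6.81974273e-01, -2.99390298e+01,
        1.38716673e-02,  1.09068380e-02,  4.46721913e-06]), 'tool_pos': array([176.12116889, 599.13957073, 230.43949897]), 'tcp_rot': array([-4.47290428e-01, -3.10947622e+00,  2.53966138e-03]), 'ft_force': array([-0.04203505,  0.37966045, -0.18802161]), 'torque': array([ 0.02541493,  0.00396216, -0.00633978]), 'width': 0.999834867405345}
18.700000000000003
scene {'fovy': 55.49779696600372, 'cx': 258.3290953994233, 'cy': 190.39303653417315, 'rvec': array([ 1.95114268, -1.04106003,  0.52770436]), 'tvec': array([-372.39495035,  249.19365088,  809.0159506 ])}
top {'fovy': 48.44076547555357, 'cx': 252.1647240280025, 'cy': 192.8804729505799, 'rvec': array([ 2.19871638, -2.14167502,  0.04343659]), 'tvec': array([-118.24993507,  481.03377697, 1090.0110921 ])}
wrist {'fovy': 65.70646984690485, 'cx': 252.93184691272427, 'cy': 193.48367048837946, 'hand_eye': array([[-1.67760703e-03, -9.54878942e-01, -2.96990557e-01,
         7.62248987e+01],
       [ 9.99998584e-01, -1.64167750e-03, -3.70386804e-04,
        -1.04369710e+00],
       [-1.33888156e-04, -2.96990758e-01,  9.54880344e-01,
        -1.43804835e+02],
       [ 0.00000000e+00,  0.00000000e+00,  0.00000000e+00,
         1.00000000e+00]])}
```

View pics/scene0.png

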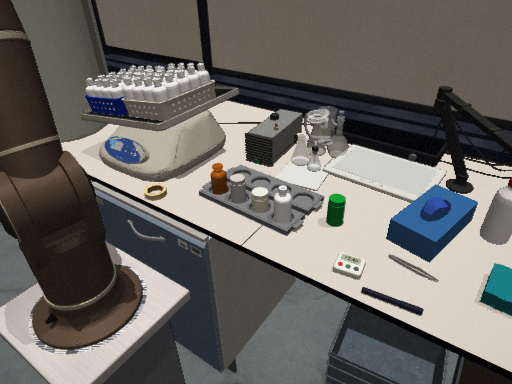

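View pics/top0.png

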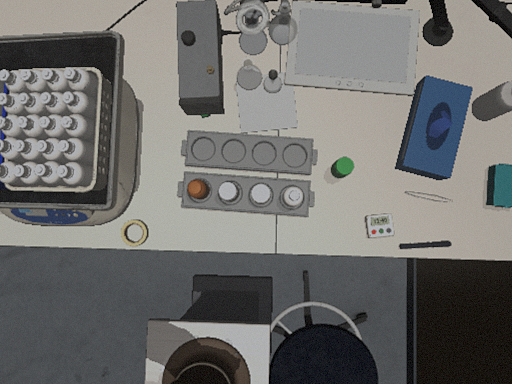

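View pics/wrist0.png

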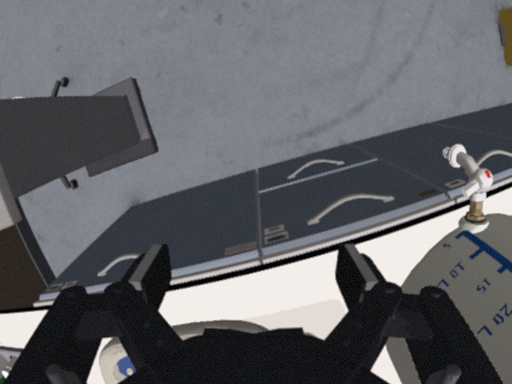

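The top view shows the near rack full, from the left: brown stoppered bottle (197,188), grey canister (228,191), squat jar (260,194) and narrow-neck bottle (293,196). The far rack is empty, with seats around (203,149) to (295,155). The green look-alike is at (343,166), the tape at (134,232) and the timer at (379,225). Next I'll enlarge the racks.

```bash
cat > h.py <<'E'
import numpy as np, cv2
from scipy.spatial.transform import Rotation as R
from rig import sensors, vision, bot
def cam(c):
    f=c["img"].shape[0]/2/np.tan(np.radians(c["fovy"])/2)
    K=np.array([[f,0,c["cx"]],[0,f,c["cy"]],[0,0,1]])
    return K,R.from_rotvec(c["rvec"]).as_matrix(),np.array(c["tvec"])
def ray(c,u,v,z):
    K,Rm,t=cam(c); d=Rm.T@np.linalg.solve(K,[u,v,1]); o=-Rm.T@t
    return o+d*(z-o[2])/d[2]
def proj(c,P):
    K,Rm,t=cam(c); return cv2.projectPoints(np.float64(P).reshape(-1,1,3),c["rvec"],c["tvec"],K,None)[0].reshape(-1,2)
E
python3 - <<'E'
from h import *
a=vision.read_camera("top"); 
cv2.imwrite("pics/topc.png",cv2.resize(a["img"][120:225,170:330,::-1],None,fx=5,fy=5,interpolation=cv2.INTER_CUBIC))
s=vision.read_camera("scene")
cv2.imwrite("pics/scc.png",cv2.resize(s["img"][150:240,190:350,::-1],None,fx=5,fy=5,interpolation=cv2.INTER_CUBIC))
for n,u,v,z in [("tape",134,232,10),("timer",379,225,20),("green",343,163,80),("edge",200,247,0),("shaker corner",123,35,200),("shakerR",140,150,100)]: print(n,ray(a,u,v,z).round())
for u,v in [(203,149),(295,155)]: print(ray(a,u,v,10).round(1))
E
```

```text
tape [374. 200.  10.]
timer [ 410. -430.   20.]
green [ 558. -327.   80.]
edge [340.  27.   0.]
shaker corner [817. 187. 200.]
shakerR [575. 167. 100.]
[596.8  27.1  10. ]
[ 586.3 -214.6   10. ]
```

View pics/topc.png

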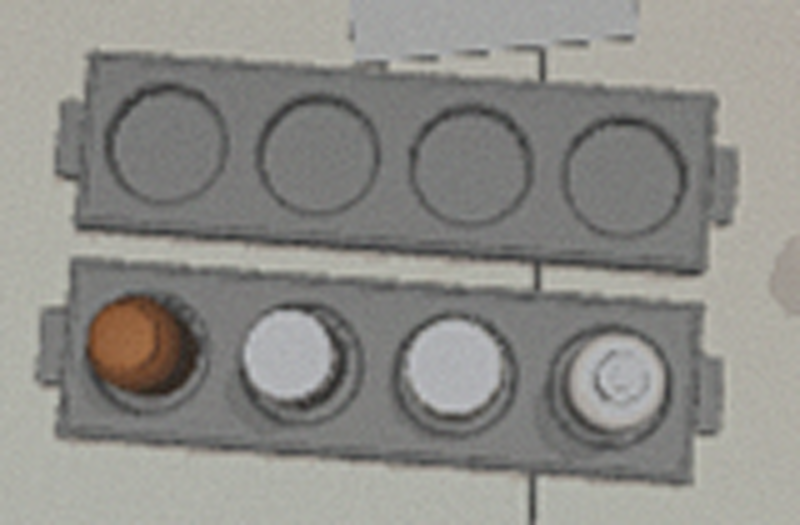

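View pics/scc.png

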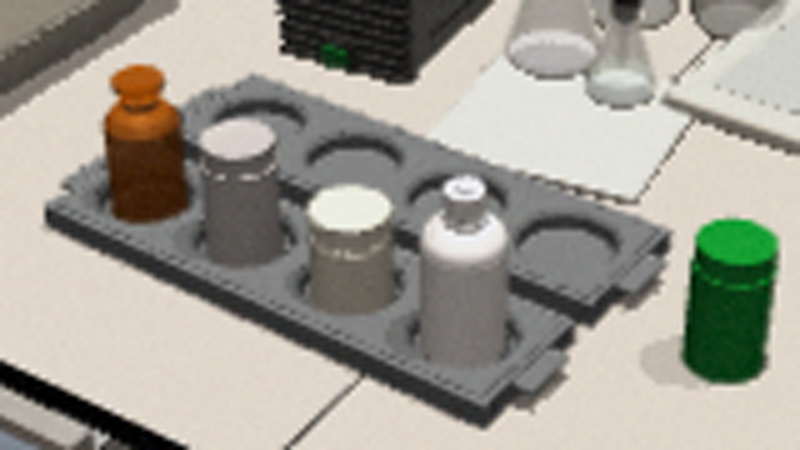

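```bash
cat > meas.py <<'E'
from h import *
a=vision.read_camera("top"); s=vision.read_camera("scene")
T=lambda x,y:((x+.5)/5-.5+170,(y+.5)/5-.5+120)
S=lambda x,y:((x+.5)/5-.5+190,(y+.5)/5-.5+150)
E=[(167,145),(318,154),(471,165),(625,177)]
W=np.array([ray(a,*T(*p),18) for p in E]); 
yl=np.array([120,40,-40,-120.])
# fit rigid
d=np.polyfit(yl,W[:,0],1),np.polyfit(yl,W[:,1],1)
print(W.round(1)); print(d, "yaw",-np.arctan2(d[0][0],d[1][0]))
yaw=-np.arctan2(d[0][0],d[1][0]); ex=np.array([np.cos(yaw),np.sin(yaw)]);ey=np.array([-ex[1],ex[0]])
c=W[:,:2].mean(0)
for y in yl: print("empty",(c+ey*y).round(1),"full",(c+ey*y-110*ex).round(1))
for n,p,z in [("stop",(122,335),102),("can",(290,354),88),("jar",(455,366),70),("bot",(622,376),118)]: print(n,ray(a,*T(*p),z).round(1))
for n,p,z in [("stop",(137,74),102),("can",(238,140),88),("jar",(350,209),70),("bot",(465,188),118)]: print(n,"scene",ray(s,*S(*p),z).round(1))
E
python3 meas.py
```

```text
[[ 596.5   26.    18. ]
 [ 593.5  -53.2   18. ]
 [ 589.5 -133.    18. ]
 [ 585.  -213.    18. ]]
(array([4.80738240e-02, 5.91097374e+02]), array([  0.99581332, -93.3115787 ])) yaw -0.048238488722338914
empty [596.9  26.5] full [487.   31.9]
empty [593.  -53.4] full [483.2 -48.1]
empty [ 589.2 -133.3] full [ 479.3 -128. ]
empty [ 585.3 -213.2] full [ 475.4 -207.9]
stop [489.4  31.6 102. ]
can [483.4 -48.2  88. ]
jar [ 480.8 -128.1   70. ]
bot [ 474.7 -206.9  118. ]
stop scene [494.1  36.7 102. ]
can scene [484.3 -46.6  88. ]
jar scene [ 482.  -126.9   70. ]
bot scene [ 473.1 -207.8  118. ]
```

{"op": "move_arm", "data": {"series": [[0, 0, -1, 0], [0, 0, -1, 0], [0, 0, -1, 0], [0, 0, -0.7, 0]]}}

```text
time: 0.85
tool_pos: [175.8, 598.1, 455.0]
tcp_rot: [-0.447, -3.109, 0.014]
ft_force: [-0.2, 0.6, 0.3]
width: 1.001
```

{"op": "move_arm", "data": {"series": [[-1, -0.1, 0, 0.55], [-1, -0.1, 0, 0.55], [-1, -0.1, 0, 0.55], [-1, -0.1, 0, 0.55], [-1, -0.1, 0, 0.55], [-1, -0.1, 0, 0.55]]}}

```text
time: 1.6
tool_pos: [468.0, 388.1, 458.3]
tcp_rot: [-1.319, -2.85, 0.003]
ft_force: [-0.0, 1.7, 0.4]
width: 0.996
```

{"op": "move_arm", "data": {"series": [[-1, -0.4, 0, 0.6], [-1, -0.4, 0, 0.6], [-1, -0.3, 0, 0.6], [-1, -0.2, 0, 0.6], [-1, -0.1, 0, 0.6], [-1, -0.1, 0, 0.6], [-1, -0.1, 0, 0.6]]}}

```text
time: 2.48
tool_pos: [536.1, -41.1, 457.9]
tcp_rot: [2.282, 2.159, -0.003]
ft_force: [1.8, 0.2, 0.0]
width: 1.001
```

```bash
cat > go.py <<'E'
from h import *
import sys
# usage: go.py x y ztcp [yawdeg]
o=sensors.get_obs(); Rm=R.from_rotvec(o["tcp_rot"]).as_matrix()
x,y,z=map(float,sys.argv[1:4]); yaw=-2.76 if len(sys.argv)<5 else float(sys.argv[4])
d=Rm.T@(np.array([x,y,z])-o["tool_pos"])/60
cy=np.degrees(np.arctan2(Rm[1,1],Rm[0,1]))
print("t",o["time"],"pos",o["tool_pos"].round(1),"tilt",Rm[:,2].round(3),"yaw",cy.round(2),"w",o["width"].round(3),"F",o["ft_force"].round(1))
print("tool units",d.round(2),"turn",((cy-yaw)/10).round(2))
E
python3 go.py 483.2 -48.1 200
```

```text
Traceback (most recent call last):
  File "go.py", line 8, in <module>
    print("t",o["time"],"pos",o["tool_pos"].round(1),"tilt",Rm[:,2].round(3),"yaw",cy.round(2),"w",o["width"].round(3),"F",o["ft_force"].round(1))
                                                                                                   ^^^^^^^^^^^^^^^^
AttributeError: 'float' object has no attribute 'round'
```

```bash
sed -i 's/o\["width"\].round(3)/round(float(o["width"]),3)/' go.py; python3 go.py 483.4 -47.8 160
```

```text
t 2.475 pos [536.1 -41.1 457.9] tilt [-0.001 -0.001 -1.   ] yaw -3.17 w 1.001 F [1.8 0.2 0. ]
tool units [-0.15 -0.87  4.97] turn -0.04
```

{"op": "move_arm", "data": {"series": [[-0.15, -0.87, 0.7, -0.04], [0, 0, 1, 0], [0, 0, 1, 0], [0, 0, 1, 0], [0, 0, 1, 0], [0, 0, 0.2, 0]]}}

```text
time: 3.22
tool_pos: [487.9, -54.5, 163.5]
tcp_rot: [2.285, 2.147, 0.011]
ft_force: [0.1, -0.5, 0.7]
width: 0.999
```

```bash
python3 go.py 483.4 -47.8 35
python3 - <<'E'
from h import *
w=vision.read_camera("wrist"); cv2.imwrite("pics/w1.png",w["img"][:,:,::-1])
w=vision.read_camera("scene"); cv2.imwrite("pics/s1.png",w["img"][:,:,::-1])
E
```

```text
t 3.225 pos [487.9 -54.5 163.5] tilt [ 0.01  0.   -1.  ] yaw -3.57 w 0.999 F [ 0.1 -0.5  0.7]
tool units [ 0.11 -0.1   2.14] turn -0.08
```

View pics/w1.png

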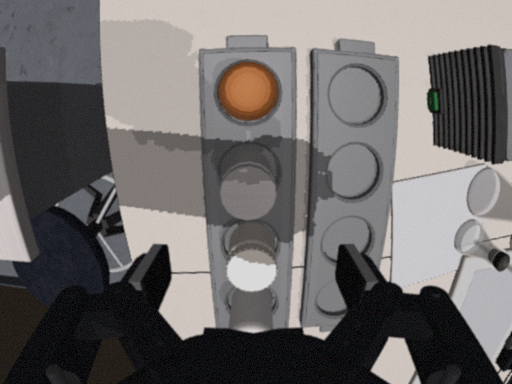

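View pics/s1.png

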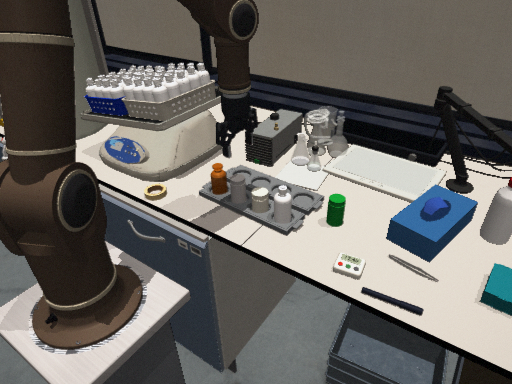

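Run:
```python
from h import *
s=vision.read_camera("scene");t=vision.read_camera("top");o=sensors.get_obs()
print(proj(s,o["tool_pos"]),proj(t,o["tool_pos"]),o["qpos"])
cv2.imwrite("pics/t1.png",t["img"][:,:,::-1])
w=vision.read_camera("wrist")
f=192/np.tan(np.radians(w["fovy"])/2)
H=w["hand_eye"]; Rm=R.from_rotvec(o["tcp_rot"]).as_matrix()
def pw(P):
    pt=Rm.T@(np.array(P)-o["tool_pos"]); pc=H[:3,:3].T@(pt-H[:3,3])
    th=np.arctan2(np.hypot(*pc[:2]),pc[2]); q=pc[:2]/np.hypot(*pc[:2])*th*f
    return (q+[w["cx"],w["cy"]]).round(0),pc.round()
print("tcp",pw(o["tool_pos"]))
for P in [(488,32,102),(483,-48,88),(480,-128,70),(475,-207,118),(597,26.5,18),(585,-213,18)]: print(P,pw(P))
```

```text
[[239.5599713  152.92909674]] [[227.51883484 184.01881036]] [-0.45240665  0.2701223   0.55990723  2.02219599 -0.18843115  0.87952204
  0.14725317]
tcp (array([254., 247.]), array([  1.,  29., 159.]))
(488, 32, 102) (array([239.,  88.]), array([-10., -73., 197.]))
(483, -48, 88) (array([240., 193.]), array([-10.,  -1., 234.]))
(480, -128, 70) (array([244., 268.]), array([ -8.,  71., 275.]))
(475, -207, 118) (array([246., 362.]), array([ -7., 160., 252.]))
(597, 26.5, 18) (array([350.,  95.]), array([  98., -100.,  279.]))
(585, -213, 18) (array([333., 296.]), array([101., 129., 350.]))
```

View pics/t1.png

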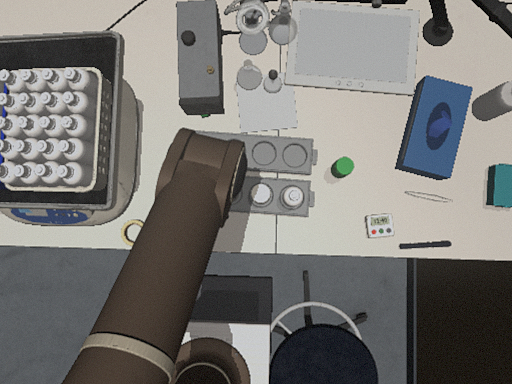

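```bash
cat >> h.py <<'E'
def wr():
    o=sensors.get_obs(); w=vision.read_camera("wrist")
    f=192/np.tan(np.radians(w["fovy"])/2); H=w["hand_eye"]; Rm=R.from_rotvec(o["tcp_rot"]).as_matrix()
    def pw(P):
        pt=Rm.T@(np.array(P,float)-o["tool_pos"]); pc=H[:3,:3].T@(pt-H[:3,3])
        h=np.hypot(*pc[:2]); return pc[:2]/h*np.arctan2(h,pc[2])*f+[w["cx"],w["cy"]]
    def rw(u,v,z):
        q=np.array([u-w["cx"],v-w["cy"]]); r=np.hypot(*q); th=r/f
        d=np.r_[q/r*np.sin(th),np.cos(th)]; d=Rm@H[:3,:3]@d; c=Rm@H[:3,3]+o["tool_pos"]
        return c+d*(z-c[2])/d[2]
    return o,w["img"],pw,rw
E
python3 - <<'E'
from h import *
o,im,pw,rw=wr(); print(o["tool_pos"],o["tcp_rot"],o["qd"].round(3))
im=cv2.resize(im[40:340,180:420],None,fx=2.5,fy=2.5,interpolation=cv2.INTER_CUBIC)[:,:,::-1].copy()
yaw=-.0482; ex=np.array([np.cos(yaw),np.sin(yaw)]);ey=np.array([-ex[1],ex[0]]); c=np.array([591.1,-93.3])
for k in (0,110):
  for y in (120,40,-40,-120):
    p=[pw(np.r_[c-k*ex+ey*y+30*np.array([np.cos(a),np.sin(a)]),18]) for a in np.linspace(0,6.28,30)]
    p=((np.array(p)-[180,40]+.5)*2.5-.5).astype(int); cv2.polylines(im,[p.reshape(-1,1,2)],True,(0,0,255),1)
cv2.imwrite("pics/w2.png",im)
E
```

```text
[491.88726549 -54.66144323 168.45983396] [2.28030232 2.14311582 0.02309303] [-0.003 -0.006  0.     0.006 -0.002 -0.005  0.006]
```

View pics/w2.png

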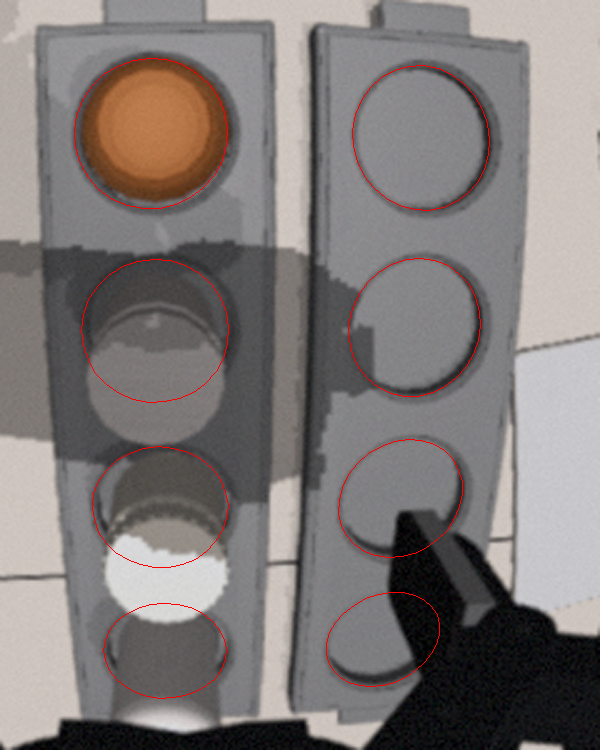

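```bash
python3 go.py 483.4 -47.8 110
```

```text
t 3.525 pos [491.8 -54.6 168.4] tilt [ 0.019  0.001 -1.   ] yaw -3.55 w 1.0 F [ 0.1 -0.6  0.5]
tool units [ 0.1  -0.16  0.97] turn -0.08
```

{"op": "move_arm", "data": {"series": [[0.1, -0.16, 0.2, -0.08], [0, 0, 0.3, 0], [0, 0, 0.3, 0], [0, 0, 0.2, 0], [0, 0, 0, 0], [0, 0, 0, 0]]}}

```text
time: 4.28
tool_pos: [484.4, -45.2, 109.4]
tcp_rot: [2.258, 2.162, 0.035]
ft_force: [1.0, -1.2, 0.3]
width: 1.002
```

```bash
python3 go.py 483.4 -47.8 35
```

```text
t 4.275 pos [484.4 -45.2 109.4] tilt [ 0.026  0.005 -1.   ] yaw -2.49 w 1.002 F [ 1.  -1.2  0.3]
tool units [-0.05 -0.05  1.24] turn 0.03
```

{"op": "move_arm", "data": {"series": [[-0.05, -0.05, 0.3, 0.03], [0, 0, 0.4, 0], [0, 0, 0.4, 0], [0, 0, 0.15, 0], [0, 0, 0, 0]]}}

```text
time: 4.9
tool_pos: [486.6, -47.5, 36.0]
tcp_rot: [2.26, 2.154, 0.044]
ft_force: [-0.7, 0.3, 0.8]
width: 0.998
```

```bash
python3 go.py 483.4 -47.8 35
```

```text
t 4.9 pos [486.6 -47.5  36. ] tilt [ 0.034  0.006 -0.999] yaw -2.77 w 0.998 F [-0.7  0.3  0.8]
tool units [-0.01 -0.05  0.01] turn -0.0
```

{"op": "move_arm", "data": {"series": [[0, -0.05, -1, 0], [0, 0, -1, 0], [0, 0, -1, 0], [0, 0, 0, 0], [0, 0, 0, 0]]}}

```text
time: 5.52
tool_pos: [477.9, -49.3, 224.1]
tcp_rot: [2.261, 2.151, 0.046]
ft_force: [-0.6, 0.4, 0.2]
width: 1.0
```

```bash
python3 go.py 483.4 -47.8 35
```

```text
t 5.525 pos [477.9 -49.3 224.1] tilt [ 0.035  0.006 -0.999] yaw -2.87 w 1.0 F [-0.6  0.4  0.2]
tool units [ 0.01 -0.02  3.15] turn -0.01
```

{"op": "move_arm", "data": {"series": [[0, 1, 0, 0], [0, 0, 0, 0], [0, 0, 0, 0]]}}

```text
time: 5.9
tool_pos: [536.4, -52.3, 222.7]
tcp_rot: [2.265, 2.154, 0.038]
ft_force: [-0.3, -0.8, 0.1]
width: 0.996
```

```bash
python3 go.py 483.4 -47.8 35
```

```text
t 5.9 pos [536.4 -52.3 222.7] tilt [ 0.028  0.005 -1.   ] yaw -2.9 w 0.996 F [-0.3 -0.8  0.1]
tool units [ 0.01 -0.97  3.1 ] turn -0.01
```

{"op": "move_arm", "data": {"series": [[0, 1, 0, 0], [0, 1, 0, 0], [0, 0, 0, 0], [0, 0, 0, 0]]}}

```text
time: 6.4
tool_pos: [653.8, -58.7, 222.2]
tcp_rot: [2.272, 2.157, 0.031]
ft_force: [-0.8, -0.2, 0.5]
width: 0.998
```

```bash
python3 go.py 483.4 -47.8 35
```

```text
t 6.4 pos [653.8 -58.7 222.2] tilt [ 0.02   0.007 -1.   ] yaw -3.0 w 0.998 F [-0.8 -0.2  0.5]
tool units [ 0.01 -2.91  3.06] turn -0.02
```

{"op": "move_arm", "data": {"series": [[0, -0.3, 0, 0], [0, -0.3, 0, 0], [0, -0.3, 0, 0], [0, -0.3, 0, 0], [0, -0.3, 0, 0], [0, -0.3, 0, 0], [0, 0, 0, 0], [0, 0, 0, 0]]}}

```text
time: 7.4
tool_pos: [532.2, -52.3, 222.6]
tcp_rot: [2.279, 2.158, 0.041]
ft_force: [-0.4, 0.4, 0.3]
width: 1.004
```

```bash
python3 go.py 483.4 -47.8 35
```

```text
t 7.4 pos [532.2 -52.3 222.6] tilt [ 0.021  0.016 -1.   ] yaw -3.13 w 1.004 F [-0.4  0.4  0.3]
tool units [-0.02 -0.88  3.11] turn -0.04
```

{"op": "move_arm", "data": {"series": [[0, -0.5, 0.5, 0], [0, -0.4, 0.5, -0.04], [0, 0, 0.5, 0], [0, 0, 0, 0]]}}

```text
time: 7.9
tool_pos: [481.0, -47.9, 130.4]
tcp_rot: [2.269, 2.165, 0.046]
ft_force: [-0.3, -1.0, 0.2]
width: 1.003
```

```bash
python3 go.py 484 -47.8 35
```

```text
t 7.9 pos [481.  -47.9 130.4] tilt [ 0.025  0.016 -1.   ] yaw -2.7 w 1.003 F [-0.3 -1.   0.2]
tool units [-0.02  0.01  1.59] turn 0.01
```

{"op": "move_arm", "data": {"series": [[0, 0.01, 0.6, 0], [0, 0, 0.5, 0], [0, 0, 0.5, 0], [0, 0, 0, 0]]}}

```text
time: 8.4
tool_pos: [490.6, -46.6, 36.7]
tcp_rot: [2.265, 2.161, 0.055]
ft_force: [-0.0, 0.3, 0.5]
width: 1.003
```

```bash
python3 go.py 484 -47.8 35
```

```text
t 8.4 pos [490.6 -46.6  36.7] tilt [ 0.033  0.017 -0.999] yaw -2.69 w 1.003 F [-0.   0.3  0.5]
tool units [-0.03 -0.11  0.02] turn 0.01
```

{"op": "move_arm", "data": {"series": [[-0.02, -0.11, 0, 0], [0, 0, 0, 0]]}}

```text
time: 8.65
tool_pos: [485.5, -48.0, 39.1]
tcp_rot: [2.264, 2.159, 0.059]
ft_force: [0.8, -0.7, -0.3]
width: 1.001
```

{"op": "move_arm", "data": {"series": [[0, 0, 0, 0], [0, 0, 0, 0], [0, 0, 0, 0], [0, 0, 0, 0], [0, 0, 0, 0]], "claw": 0}}

```text
time: 9.28
tool_pos: [486.5, -47.6, 41.5]
tcp_rot: [2.262, 2.159, 0.064]
ft_force: [-0.1, 0.3, -1.6]
width: 0.522
```

```bash
python3 go.py 484 -47.8 35
```

```text
t 9.275 pos [486.5 -47.6  41.5] tilt [ 0.039  0.018 -0.999] yaw -2.7 w 0.522 F [-0.1  0.3 -1.6]
tool units [-0.01 -0.04  0.11] turn 0.01
```

{"op": "move_arm", "data": {"series": [[0, 0, -1, 0], [0, 0.9, -0.2, 0], [-0.7, 0.9, 0, 0], [-0.7, 0, 0, 0], [0, 0, 0, 0]]}}

```text
time: 9.9
tool_pos: [586.1, -134.4, 117.4]
tcp_rot: [2.257, 2.164, 0.064]
ft_force: [-0.1, -0.0, -1.8]
width: 0.52
```

```bash
python3 go.py 591 -133 60
```

```text
t 9.9 pos [ 586.1 -134.4  117.4] tilt [ 0.039  0.018 -0.999] yaw -2.42 w 0.52 F [-0.1 -0.  -1.8]
tool units [0.01 0.04 0.96] turn 0.03
```

{"op": "move_arm", "data": {"series": [[0, 0, 0.5, 0], [0, 0, 0.4, 0], [0, 0, 0, 0]]}}

```text
time: 10.28
tool_pos: [588.0, -131.4, 61.4]
tcp_rot: [2.258, 2.166, 0.065]
ft_force: [-1.5, -0.4, -1.4]
width: 0.523
```

```bash
python3 go.py 590 -133 41.5
```

```text
t 10.275 pos [ 588.  -131.4   61.4] tilt [ 0.038  0.02  -0.999] yaw -2.39 w 0.523 F [-1.5 -0.4 -1.4]
tool units [-0.03  0.02  0.33] turn 0.04
```

Centred over the seat, so I lower it gently until it touches.

{"op": "move_arm", "data": {"series": [[-0.03, 0, 0.2, 0], [0, 0, 0.12, 0], [0, 0, 0, 0]]}}

```text
time: 10.65
tool_pos: [589.6, -132.0, 42.5]
tcp_rot: [2.256, 2.167, 0.067]
ft_force: [-0.1, -1.1, -1.9]
width: 0.524
```

```bash
python3 go.py 590 -133 41.5
python3 - <<'E'
from h import *
w=vision.read_camera("wrist"); s=vision.read_camera("scene")
cv2.imwrite("pics/p1.png",np.hstack([cv2.resize(s["img"][90:240,190:350,::-1],None,fx=2.5,fy=2.5),cv2.resize(w["img"][40:344:,150:400,::-1],None,fx=1.5,fy=1.2335)]))
E
```

```text
t 10.65 pos [ 589.6 -132.    42.5] tilt [ 0.04   0.02  -0.999] yaw -2.32 w 0.524 F [-0.1 -1.1 -1.9]
tool units [-0.02  0.01  0.02] turn 0.04
```

View pics/p1.png

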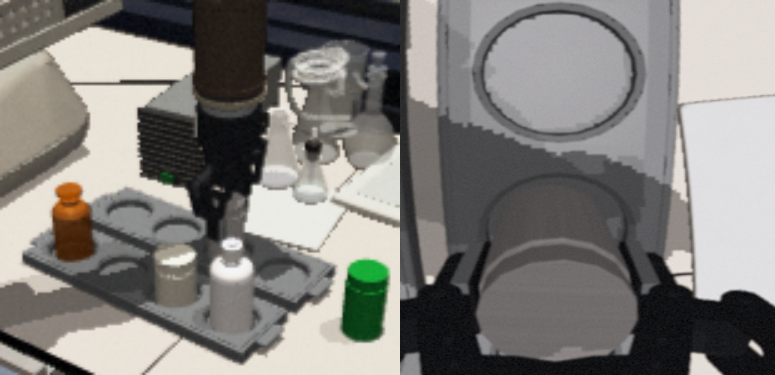

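{"op": "move_arm", "data": {"series": [[-0.01, 0, 0.06, 0], [0, 0, 0.03, 0]]}}

```text
time: 11.0
tool_pos: [590.6, -132.6, 41.5]
tcp_rot: [2.256, 2.167, 0.072]
ft_force: [-8.6, -0.1, 18.7]
width: 0.521
```

{"op": "move_arm", "data": {"series": [[0, 0, 0.05, 0], [0, 0, 0, 0]]}}

```text
time: 11.25
tool_pos: [591.0, -132.8, 42.6]
tcp_rot: [2.256, 2.166, 0.077]
ft_force: [0.6, -0.7, -1.4]
width: 0.517
```

{"op": "move_arm", "data": {"series": [[0, 0, 0.05, 0]]}}

```text
time: 11.38
tool_pos: [591.8, -132.7, 41.3]
tcp_rot: [2.256, 2.166, 0.08]
ft_force: [-8.4, 2.4, 33.6]
width: 0.522
```

{"op": "move_arm", "data": {"series": [[0, 0, 0.01, 0], [0, 0, 0.01, 0], [0, 0, 0, 0]], "claw": 1}}

```text
time: 11.75
tool_pos: [592.7, -132.8, 40.3]
tcp_rot: [2.255, 2.165, 0.081]
ft_force: [-0.2, -0.4, 0.5]
width: 0.999
```

```bash
python3 go.py 488.5 32 200
```

```text
t 11.75 pos [ 592.7 -132.8   40.3] tilt [ 0.048  0.025 -0.999] yaw -2.37 w 0.999 F [-0.2 -0.4  0.5]
tool units [ 2.75 -1.72 -2.67] turn 0.04
```

{"op": "move_arm", "data": {"series": [[0, 0, -1, 0], [0, 0, -1, 0], [0, 0.2, -1, 0], [0.3, 1, 0, 0], [0, 1, 0, 0], [0, 0, 0, 0]]}}

```text
time: 12.5
tool_pos: [719.9, -124.0, 231.0]
tcp_rot: [2.254, 2.166, 0.08]
ft_force: [-0.4, 1.1, -0.2]
width: 0.999
```

```bash
python3 go.py 488.5 32 200
```

```text
t 12.5 pos [ 719.9 -124.   231. ] tilt [ 0.047  0.025 -0.999] yaw -2.32 w 0.999 F [-0.4  1.1 -0.2]
tool units [ 2.43 -3.98  0.4 ] turn 0.04
```

{"op": "move_arm", "data": {"series": [[0.6, -1, 0, 0], [0.6, -1, 0, 0], [0.6, -1, 0, 0], [0.6, -0.9, 0, 0], [0, 0, 0, 0]]}}

```text
time: 13.12
tool_pos: [502.4, 18.0, 219.1]
tcp_rot: [2.257, 2.171, 0.068]
ft_force: [0.7, -1.0, 0.9]
width: 0.999
```

```bash
python3 go.py 488.5 32 120
python3 - <<'E'
from h import *
print(np.array([sensors.get_obs()["qpos"]]).round(3))
import time
o,im,pw,rw=wr(); cv2.imwrite("pics/w3.png",im[:,:,::-1]); print(o["tcp_rot"],pw((489,32,102)),pw((489,32,6)))
t=vision.read_camera("top"); cv2.imwrite("pics/t3.png",t["img"][:,:,::-1])
E
```

```text
t 13.125 pos [502.4  18.  219.1] tilt [ 0.038  0.024 -0.999] yaw -2.27 w 0.999 F [ 0.7 -1.   0.9]
tool units [ 0.18 -0.3   1.65] turn 0.05
[[-0.661  0.208  0.635  1.965 -0.175  0.977  0.019]]
[2.2573932  2.17087306 0.06837307] [233.48271926 176.00726547] [235.52490267 159.12903769]
```

View pics/w3.png

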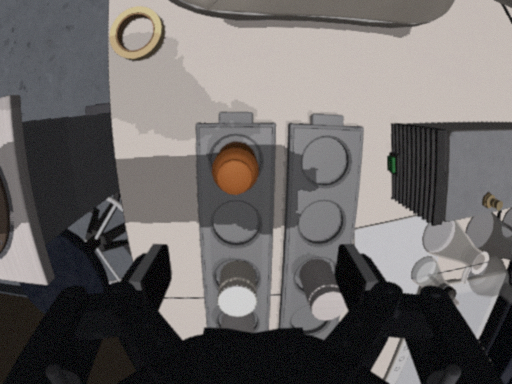

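{"op": "move_arm", "data": {"series": [[0.18, -0.3, 0.5, 0], [0, 0, 0.6, 0], [0, 0, 0.4, 0], [0, 0, 0, 0]]}}

```text
time: 13.72
tool_pos: [497.3, 24.2, 128.7]
tcp_rot: [2.262, 2.152, 0.074]
ft_force: [0.7, 0.4, -0.1]
width: 1.004
```

```bash
python3 go.py 489.7 32 34
```

```text
t 13.725 pos [497.3  24.2 128.7] tilt [ 0.048  0.019 -0.999] yaw -2.89 w 1.004 F [ 0.7  0.4 -0.1]
tool units [ 0.09 -0.21  1.57] turn -0.01
```

{"op": "move_arm", "data": {"series": [[0.13, -0.28, 0.1, 0], [0, 0, 0.6, 0], [0, 0, 0.6, 0], [0, 0, 0.2, 0]]}}

```text
time: 14.22
tool_pos: [492.3, 31.3, 40.8]
tcp_rot: [2.263, 2.14, 0.085]
ft_force: [0.2, 0.3, -0.1]
width: 0.997
```

```bash
python3 go.py 489.7 32 34
```

```text
t 14.225 pos [492.3  31.3  40.8] tilt [ 0.058  0.018 -0.998] yaw -3.22 w 0.997 F [ 0.2  0.3 -0.1]
tool units [ 0.01 -0.05  0.11] turn -0.05
```

{"op": "move_arm", "data": {"series": [[0, 0, -1, 0], [0, 0, -1, 0], [0, 0, -1, 0], [0, 0, -1, 0], [0, 1, -1, 0], [0, 1, -1, 0], [0, 0, 0, 0], [0, 0, 0, 0], [0, 0, 0, 0], [0, 0, 0, 0], [0, 0, 0, 0]]}}

```text
time: 15.6
tool_pos: [560.1, 11.2, 384.3]
tcp_rot: [2.275, 2.119, 0.084]
ft_force: [-0.6, 0.2, 0.8]
width: 0.999
```

```bash
python3 go.py 489.7 32 34
```

```text
t 15.6 pos [560.1  11.2 384.3] tilt [ 0.061  0.014 -0.998] yaw -4.11 w 0.999 F [-0.6  0.2  0.8]
tool units [ 0.16 -1.54  5.76] turn -0.14
```

{"op": "move_arm", "data": {"series": [[0, 0, 0, 0], [0, 0, 0, 0], [0, 0, 0, 0], [0, 0, 0, 0], [0, 0, 0, 0], [0, 0, 0, 0], [0, 0, 0, 0], [0, 0, 0, 0]]}}

```text
time: 16.6
tool_pos: [559.8, 11.4, 383.8]
tcp_rot: [2.276, 2.119, 0.082]
ft_force: [0.6, -0.6, -0.2]
width: 1.001
```

```bash
python3 go.py 489.7 32 34
```

```text
t 16.6 pos [559.8  11.4 383.8] tilt [ 0.06   0.013 -0.998] yaw -4.1 w 1.001 F [ 0.6 -0.6 -0.2]
tool units [ 0.16 -1.53  5.75] turn -0.13
```

{"op": "move_arm", "data": {"series": [[0, 1, 0, 0], [0, 1, 0, 0], [0, 1, 0, 0], [0, 0, 0, 0]]}}

```text
time: 17.1
tool_pos: [743.5, 1.0, 390.9]
tcp_rot: [2.273, 2.13, 0.081]
ft_force: [-0.3, 0.4, -0.5]
width: 0.999
```

```bash
python3 go.py 489.7 32 34
```

```text
t 17.1 pos [743.5   1.  390.9] tilt [ 0.055  0.017 -0.998] yaw -3.77 w 0.999 F [-0.3  0.4 -0.5]
tool units [ 0.12 -4.57  5.71] turn -0.1
```

{"op": "move_arm", "data": {"series": [[0, -1, 0, 0], [0, -1, 0, 0], [0, -1, 0, 0], [0, 0, 0, 0]]}}

```text
time: 17.6
tool_pos: [557.5, 12.0, 375.4]
tcp_rot: [2.275, 2.134, 0.07]
ft_force: [0.2, 0.5, 0.8]
width: 1.002
```

```bash
python3 go.py 489.7 32 34
```

```text
t 17.6 pos [557.5  12.  375.4] tilt [ 0.048  0.015 -0.999] yaw -3.7 w 1.002 F [0.2 0.5 0.8]
tool units [ 0.16 -1.41  5.63] turn -0.09
```

{"op": "move_arm", "data": {"series": [[0, 0, 1, 0], [0, 0, 1, 0], [0, 0, 1, 0], [0, 0, 0, 0]]}}

```text
time: 18.1
tool_pos: [568.9, 17.0, 195.8]
tcp_rot: [2.269, 2.136, 0.088]
ft_force: [-0.6, 0.2, 1.3]
width: 1.002
```

```bash
python3 go.py 489.7 32 34
```

```text
t 18.1 pos [568.9  17.  195.8] tilt [ 0.058  0.021 -0.998] yaw -3.5 w 1.002 F [-0.6  0.2  1.3]
tool units [ 0.1  -1.48  2.62] turn -0.07
```

{"op": "move_arm", "data": {"series": [[0, 0, -0.5, 0], [0, 0, -0.5, 0], [0, 0, -0.5, 0], [0, 0, -0.5, 0], [0, 0, -0.5, 0], [0, 0, -0.5, 0], [0, 0, 0, 0]]}}

```text
time: 18.98
tool_pos: [562.5, 6.8, 403.6]
tcp_rot: [2.266, 2.116, 0.118]
ft_force: [0.1, -1.1, -0.0]
width: 1.001
```

```bash
python3 go.py 489.7 32 34
```

```text
t 18.975 pos [562.5   6.8 403.6] tilt [ 0.082  0.023 -0.996] yaw -4.01 w 1.001 F [ 0.1 -1.1 -0. ]
tool units [ 0.16 -1.73  6.05] turn -0.12
```

{"op": "move_arm", "data": {"series": [[0, 0, 0.5, 0], [0, 0, 0.5, 0], [0, 0, 0.5, 0], [0, 0, 0.5, 0], [0, 0, 0.5, 0], [0, 0, 0.5, 0], [0, 0, 0, 0]]}}

```text
time: 19.85
tool_pos: [581.7, 8.3, 231.4]
tcp_rot: [2.264, 2.105, 0.138]
ft_force: [-0.6, -0.3, 1.0]
width: 0.998
```

```bash
python3 go.py 489.7 32 34
```

```text
t 19.85 pos [581.7   8.3 231.4] tilt [ 0.097  0.026 -0.995] yaw -4.27 w 0.998 F [-0.6 -0.3  1. ]
tool units [ 0.17 -1.86  3.14] turn -0.15
```

{"op": "move_arm", "data": {"series": [[0, 0.5, 0, 0], [0, 0.5, 0, 0], [0, 0.5, 0, 0], [0, 0.5, 0, 0], [0, 0, 0, 0]]}}

```text
time: 20.48
tool_pos: [707.1, -1.7, 256.2]
tcp_rot: [2.258, 2.1, 0.151]
ft_force: [-0.3, 0.4, -0.4]
width: 1.0
```

```bash
python3 go.py 489.7 32 34
```

```text
t 20.475 pos [707.1  -1.7 256.2] tilt [ 0.108  0.027 -0.994] yaw -4.26 w 1.0 F [-0.3  0.4 -0.4]
tool units [ 0.17 -4.03  3.3 ] turn -0.15
```

{"op": "move_arm", "data": {"series": [[0, -0.5, 0, 0], [0, -0.5, 0, 0], [0, -0.5, 0, 0], [0, -0.5, 0, 0], [0, 0, 0, 0]]}}

```text
time: 21.1
tool_pos: [583.8, 5.7, 250.5]
tcp_rot: [2.257, 2.096, 0.16]
ft_force: [-0.1, 1.3, 0.8]
width: 1.0
```

```bash
python3 go.py 489.7 32 34
```

```text
t 21.1 pos [583.8   5.7 250.5] tilt [ 0.114  0.029 -0.993] yaw -4.35 w 1.0 F [-0.1  1.3  0.8]
tool units [ 0.19 -1.99  3.42] turn -0.16
```

Run:
```python
from h import *
o=sensors.get_obs(); print(o["qpos"].round(3),o["joint_torque"].round(1))
```

```text
[-0.702  0.311  0.788  1.812 -0.3    1.011  0.124] [ -0.1 -41.6   7.6 -27.9   0.   -0.5  -0.2]
```

{"op": "move_arm", "data": {"series": [[0, 1, 0, 0], [0, 1, 0, 0], [0, -1, 0, 0], [0, -1, 0, 0], [0, 1, 0, 0], [0, 1, 0, 0], [0, -1, 0, 0], [0, -1, 0, 0]]}}

```text
time: 22.1
tool_pos: [581.6, 4.4, 235.0]
tcp_rot: [2.265, 2.105, 0.099]
ft_force: [-0.1, -0.4, 0.9]
width: 0.999
```

```bash
python3 go.py 489.7 32 34;python3 - <<'E'
from h import *
o=sensors.get_obs(); print(o["qpos"].round(3),o["joint_torque"].round(1))
E
```

```text
t 22.1 pos [581.6   4.4 235. ] tilt [ 0.08   0.008 -0.997] yaw -4.23 w 0.999 F [-0.1 -0.4  0.9]
tool units [ 0.3  -1.82  3.22] turn -0.15
[-0.717  0.356  0.816  1.808 -0.316  1.025  0.14 ] [  5.9 -33.7   7.3 -31.5  -1.1   0.5   0.8]
```

{"op": "move_arm", "data": {"series": [[0, 1, 0, 0], [0, 1, 0, 0], [0, -1, 0, 0], [0, -1, 0, 0], [0, 1, 0, 0], [0, 1, 0, 0], [0, -1, 0, 0], [0, -1, 0, 0], [0, 1, 0, 0], [0, 1, 0, 0], [0, -1, 0, 0], [0, -1, 0, 0]]}}

```text
time: 23.6
tool_pos: [545.9, 3.6, 200.4]
tcp_rot: [-2.31, -2.126, 0.034]
ft_force: [-0.5, -0.7, 0.8]
width: 1.002
```

```bash
python3 go.py 489.7 32 34
```

```text
t 23.6 pos [545.9   3.6 200.4] tilt [-0.018 -0.013 -1.   ] yaw -4.76 w 1.002 F [-0.5 -0.7  0.8]
tool units [ 0.43 -0.93  2.78] turn -0.2
```

{"op": "move_arm", "data": {"series": [[0.4, -0.95, 0.3, -0.2], [0, 0, 0.7, 0], [0, 0, 0.2, 0]]}}

```text
time: 23.98
tool_pos: [489.8, 34.0, 131.3]
tcp_rot: [-2.266, -2.172, 0.024]
ft_force: [-0.1, 0.5, -0.4]
width: 0.999
```

```bash
python3 go.py 489 32 34
```

```text
t 23.975 pos [489.8  34.  131.3] tilt [-0.013 -0.009 -1.   ] yaw -2.45 w 0.999 F [-0.1  0.5 -0.4]
tool units [-0.02  0.01  1.62] turn 0.03
```

{"op": "move_arm", "data": {"series": [[-0.02, -0.03, 0.4, 0], [0, 0, 0.6, 0], [0, 0, 0.55, 0]]}}

```text
time: 24.35
tool_pos: [494.0, 31.8, 40.6]
tcp_rot: [2.268, 2.17, -0.011]
ft_force: [-0.1, 0.0, -0.4]
width: 1.0
```

```bash
python3 go.py 489 32 34
```

```text
t 24.35 pos [494.   31.8  40.6] tilt [-0.004 -0.007 -1.   ] yaw -2.52 w 1.0 F [-0.1  0.  -0.4]
tool units [ 0.   -0.08  0.11] turn 0.02
```

Tilt is now about 0.4°. I make a small correction and close.

{"op": "move_arm", "data": {"series": [[0, -0.1, 0.1, 0]]}}

```text
time: 24.48
tool_pos: [488.6, 31.1, 34.1]
tcp_rot: [2.27, 2.169, -0.013]
ft_force: [0.4, 0.5, -0.7]
width: 0.999
```

{"op": "move_arm", "data": {"series": [[0, 0, 0.01, 0], [0, 0, 0.01, 0], [0, 0, 0, 0], [0, 0, 0, 0]], "claw": 0}}

```text
time: 24.98
tool_pos: [491.6, 30.8, 36.7]
tcp_rot: [2.27, 2.166, -0.006]
ft_force: [0.1, -0.3, -1.1]
width: 0.549
```

```bash
python3 go.py 587 -213 110
```

```text
t 24.975 pos [491.6  30.8  36.7] tilt [ 0.001 -0.006 -1.   ] yaw -2.68 w 0.549 F [ 0.1 -0.3 -1.1]
tool units [-3.99  1.78 -1.2 ] turn 0.01
```

{"op": "move_arm", "data": {"series": [[0, 0, -1, 0], [0, 0, -1, 0], [-1, 0.9, -0.1, 0], [-1, 0.8, 0, 0], [-1, 0, 0, 0], [-1, 0, 0, 0], [0, 0, 0, 0]]}}

```text
time: 25.85
tool_pos: [571.6, -189.0, 168.0]
tcp_rot: [2.246, 2.185, -0.001]
ft_force: [-0.5, 0.9, -1.0]
width: 0.548
```

```bash
python3 go.py 587 -213 90
```

```text
t 25.85 pos [ 571.6 -189.   168. ] tilt [ 0.005 -0.006 -1.   ] yaw -1.57 w 0.548 F [-0.5  0.9 -1. ]
tool units [-0.38  0.26  1.3 ] turn 0.12
```

{"op": "move_arm", "data": {"series": [[-0.38, 0.26, 0.1, 0.12], [0, 0, 0.5, 0], [0, 0, 0.5, 0], [0, 0, 0, 0]]}}

```text
time: 26.35
tool_pos: [588.0, -210.8, 101.4]
tcp_rot: [2.27, 2.163, 0.002]
ft_force: [-0.1, 0.4, -1.6]
width: 0.546
```

```bash
python3 go.py 586 -213 38
```

```text
t 26.35 pos [ 588.  -210.8  101.4] tilt [ 0.006 -0.004 -1.   ] yaw -2.77 w 0.546 F [-0.1  0.4 -1.6]
tool units [-0.03 -0.04  1.06] turn -0.0
```

{"op": "move_arm", "data": {"series": [[-0.04, -0.05, 0.5, 0], [0, 0, 0.45, 0], [0, 0, 0, 0]]}}

```text
time: 26.72
tool_pos: [587.9, -211.6, 47.3]
tcp_rot: [2.264, 2.164, 0.007]
ft_force: [0.3, 0.3, -1.4]
width: 0.545
```

```bash
python3 go.py 586 -213 37
```

```text
t 26.725 pos [ 587.9 -211.6   47.3] tilt [ 0.01  -0.004 -1.   ] yaw -2.6 w 0.545 F [ 0.3  0.3 -1.4]
tool units [-0.02 -0.03  0.17] turn 0.02
```

{"op": "move_arm", "data": {"series": [[-0.02, -0.03, 0.15, 0], [0, 0, 0.03, 0]]}}

```text
time: 26.98
tool_pos: [587.8, -212.9, 39.0]
tcp_rot: [2.261, 2.163, 0.011]
ft_force: [1.1, 0.3, -1.2]
width: 0.542
```

{"op": "move_arm", "data": {"series": [[0, 0, 0.03, 0]]}}

```text
time: 27.1
tool_pos: [588.4, -213.0, 38.0]
tcp_rot: [2.26, 2.162, 0.012]
ft_force: [-0.6, 1.4, -0.6]
width: 0.545
```

{"op": "move_arm", "data": {"series": [[0, 0, 0.04, 0]]}}

```text
time: 27.22
tool_pos: [588.8, -213.1, 36.0]
tcp_rot: [2.26, 2.162, 0.013]
ft_force: [0.4, -0.6, -1.4]
width: 0.543
```

{"op": "move_arm", "data": {"series": [[0, 0, 0.03, 0]]}}

```text
time: 27.35
tool_pos: [589.0, -213.2, 35.5]
tcp_rot: [2.26, 2.162, 0.014]
ft_force: [-6.6, 3.3, 21.4]
width: 0.544
```

Contact, 21 N. Release.

{"op": "move_arm", "data": {"series": [[0, 0, 0.01, 0], [0, 0, 0, 0], [0, 0, 0, 0]], "claw": 1}}

```text
time: 27.72
tool_pos: [589.5, -213.5, 35.5]
tcp_rot: [2.259, 2.161, 0.015]
ft_force: [0.4, 0.3, 0.2]
width: 1.0
```

```bash
python3 go.py 481.5 -128 150
```

```text
t 27.725 pos [ 589.5 -213.5   35.5] tilt [ 0.018 -0.004 -1.   ] yaw -2.56 w 1.0 F [0.4 0.3 0.2]
tool units [ 1.34 -1.83 -1.95] turn 0.02
```

{"op": "move_arm", "data": {"series": [[0, 0, -1, 0], [0, 0, -1, 0], [0, 0, -1, 0], [0.3, 1, 0, 0], [0.3, 1, 0, 0], [0.3, -1, 0, 0], [0.3, -1, 0, 0], [0.1, -1, 0, 0], [0, -0.8, 0, 0]]}}

```text
time: 28.85
tool_pos: [488.9, -128.7, 210.8]
tcp_rot: [2.244, 2.168, -0.01]
ft_force: [-0.0, 0.6, 1.2]
width: 0.998
```

```bash
python3 go.py 481.5 -128 120
python3 - <<'E'
from h import *
t=vision.read_camera("scene"); cv2.imwrite("pics/s4.png",cv2.resize(t["img"][130:240,190:350,::-1],None,fx=4,fy=4))
E
```

```text
t 28.85 pos [ 488.9 -128.7  210.8] tilt [ 0.01 -0.02 -1.  ] yaw -1.97 w 0.998 F [-0.   0.6  1.2]
tool units [ 0.04 -0.14  1.51] turn 0.08
```

View pics/s4.png

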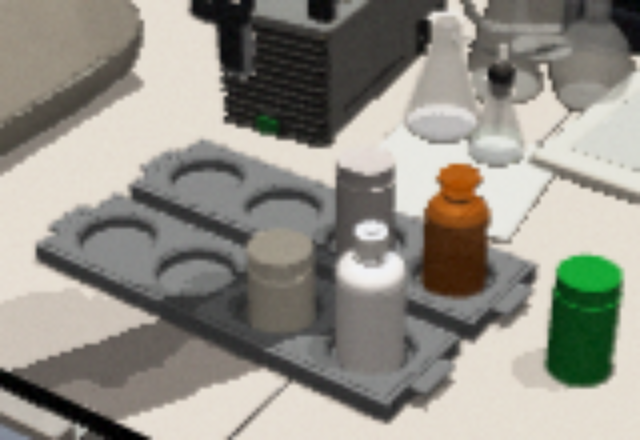

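The canister and the brown bottle stand upright in the third and fourth far seats. Next is the jar.

{"op": "move_arm", "data": {"series": [[0.04, -0.2, 0.5, 0.08], [0, 0, 0.6, 0], [0, 0, 0.4, 0]]}}

```text
time: 29.28
tool_pos: [471.3, -126.9, 119.5]
tcp_rot: [2.266, 2.151, -0.002]
ft_force: [0.6, -0.3, 0.2]
width: 1.001
```

```bash
python3 go.py 481.5 -128 22
```

```text
t 29.275 pos [ 471.3 -126.9  119.5] tilt [ 0.011 -0.013 -1.   ] yaw -2.99 w 1.001 F [ 0.6 -0.3  0.2]
tool units [0.01 0.15 1.63] turn -0.02
```

{"op": "move_arm", "data": {"series": [[0, 0.1, 0.3, 0], [0, 0, 0.5, 0], [0, 0, 0.5, 0]]}}

```text
time: 29.65
tool_pos: [479.6, -128.5, 39.4]
tcp_rot: [2.265, 2.15, 0.0]
ft_force: [0.8, -0.1, -0.9]
width: 1.002
```

```bash
python3 go.py 481.5 -128 22
```

```text
t 29.65 pos [ 479.6 -128.5   39.4] tilt [ 0.013 -0.013 -1.   ] yaw -3.0 w 1.002 F [ 0.8 -0.1 -0.9]
tool units [0.01 0.03 0.29] turn -0.02
```

{"op": "move_arm", "data": {"series": [[0.01, 0.02, 0.26, 0]]}}

```text
time: 29.78
tool_pos: [480.7, -128.2, 22.5]
tcp_rot: [2.267, 2.15, -0.001]
ft_force: [-0.0, -0.6, -0.2]
width: 1.001
```

{"op": "move_arm", "data": {"series": [[0, 0, 0, 0], [0, 0, 0, 0], [0, 0, 0, 0], [0, 0, 0, 0]], "claw": 0}}

```text
time: 30.28
tool_pos: [482.0, -128.7, 24.3]
tcp_rot: [2.266, 2.148, 0.001]
ft_force: [-0.4, -0.4, 0.3]
width: 0.555
```

```bash
python3 go.py 594 -53.4 70
```

```text
t 30.275 pos [ 482.  -128.7   24.3] tilt [ 0.014 -0.013 -1.   ] yaw -3.05 w 0.555 F [-0.4 -0.4  0.3]
tool units [ 1.34  1.81 -0.75] turn -0.03
```

{"op": "move_arm", "data": {"series": [[0, 0, -1, 0], [0, 0, -0.8, 0], [0.7, 0.9, 0, -0.03], [0.6, 0.9, 0, 0], [0, 0, 0, 0]]}}

```text
time: 30.9
tool_pos: [590.7, -56.0, 139.2]
tcp_rot: [2.26, 2.152, 0.01]
ft_force: [-1.5, -1.1, -1.9]
width: 0.555
```

```bash
python3 go.py 594 -53.4 60
```

```text
t 30.9 pos [590.7 -56.  139.2] tilt [ 0.019 -0.011 -1.   ] yaw -2.79 w 0.555 F [-1.5 -1.1 -1.9]
tool units [0.06 0.03 1.32] turn -0.0
```

{"op": "move_arm", "data": {"series": [[0.05, 0.02, 0.5, 0], [0, 0, 0.6, 0], [0, 0, 0.4, 0], [0, 0, 0, 0]]}}

```text
time: 31.4
tool_pos: [593.7, -54.2, 48.5]
tcp_rot: [2.258, 2.152, 0.011]
ft_force: [-0.8, -0.5, -1.1]
width: 0.558
```

```bash
python3 go.py 594 -53.4 24
```

```text
t 31.4 pos [593.7 -54.2  48.5] tilt [ 0.021 -0.011 -1.   ] yaw -2.73 w 0.558 F [-0.8 -0.5 -1.1]
tool units [ 0.02 -0.    0.41] turn 0.0
```

{"op": "move_arm", "data": {"series": [[0.01, 0, 0.2, 0], [0, 0, 0.15, 0]]}}

```text
time: 31.65
tool_pos: [595.3, -54.3, 28.8]
tcp_rot: [2.256, 2.15, 0.015]
ft_force: [-0.1, 0.1, -0.8]
width: 0.556
```

{"op": "move_arm", "data": {"series": [[0, 0, 0.05, 0]]}}

```text
time: 31.78
tool_pos: [595.5, -54.3, 25.7]
tcp_rot: [2.256, 2.15, 0.015]
ft_force: [-0.2, -0.8, -0.6]
width: 0.556
```

{"op": "move_arm", "data": {"series": [[0, 0, 0.03, 0]]}}

```text
time: 31.9
tool_pos: [595.7, -54.4, 24.1]
tcp_rot: [2.256, 2.15, 0.016]
ft_force: [-0.8, 0.6, -0.4]
width: 0.553
```

{"op": "move_arm", "data": {"series": [[0, 0, 0.03, 0]]}}

```text
time: 32.02
tool_pos: [595.9, -54.5, 23.3]
tcp_rot: [2.257, 2.15, 0.017]
ft_force: [-7.1, 2.6, 22.2]
width: 0.552
```

{"op": "move_arm", "data": {"series": [[0, 0, 0.01, 0], [0, 0, 0, 0], [0, 0, 0, 0]], "claw": 1}}

```text
time: 32.4
tool_pos: [596.6, -54.5, 23.5]
tcp_rot: [2.256, 2.149, 0.019]
ft_force: [0.4, 1.4, -0.8]
width: 1.001
```

{"op": "move_arm", "data": {"series": [[0, 0, -1, 0], [0, 0, -1, 0], [0, 0, -1, 0], [-0.5, 1, -0.3, 0], [-0.5, 1, 0, 0], [-0.5, -1, 0, 0], [-0.5, -1, 0, 0], [-0.4, -1, 0, 0], [-0.3, -0.8, 0, 0]]}}

```text
time: 33.52
tool_pos: [478.2, -204.0, 217.3]
tcp_rot: [2.235, 2.166, -0.006]
ft_force: [-0.3, -1.1, 0.2]
width: 1.004
```

```bash
python3 go.py 475 -207.2 150
python3 - <<'E'
from h import *
o,im,pw,rw=wr(); cv2.imwrite("pics/w5.png",im[:,:,::-1]); print(pw((474.5,-207.3,118)))
E
```

```text
t 33.525 pos [ 478.2 -204.   217.3] tilt [ 0.018 -0.024 -1.   ] yaw -1.79 w 1.004 F [-0.3 -1.1  0.2]
tool units [-0.03 -0.07  1.12] turn 0.1
[247.46003995 193.99173327]
```

View pics/w5.png

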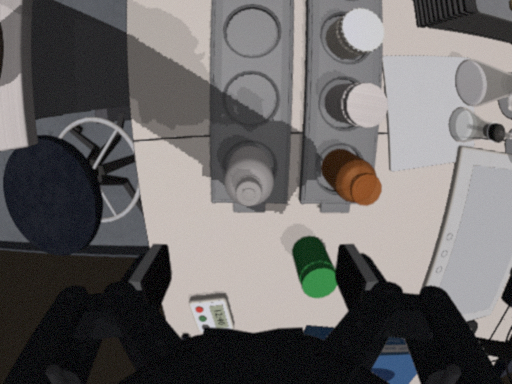

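{"op": "move_arm", "data": {"series": [[-0.03, -0.07, 0.5, 0.1], [0, 0, 0.4, 0], [0, 0, 0, 0]]}}

```text
time: 33.95
tool_pos: [466.8, -210.3, 162.9]
tcp_rot: [2.267, 2.137, -0.001]
ft_force: [-0.5, 0.2, 0.4]
width: 1.001
```

```bash
python3 go.py 475.5 -207.2 43
python3 - <<'E'
from h import *
o,im,pw,rw=wr(); cv2.imwrite("pics/w6.png",im[:,:,::-1]); print(o["tool_pos"],pw((474.5,-207.3,118)))
E
```

```text
t 33.95 pos [ 466.8 -210.3  162.9] tilt [ 0.018 -0.02  -1.   ] yaw -3.37 w 1.001 F [-0.5  0.2  0.4]
tool units [0.1 0.1 2. ] turn -0.06
[ 466.82047095 -210.2720131   162.86860701] [263.89021217 210.24773655]
```

View pics/w6.png

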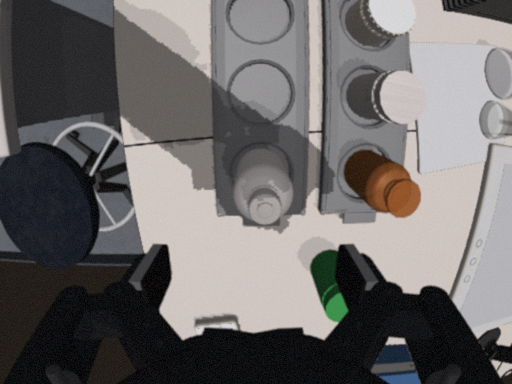

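{"op": "move_arm", "data": {"series": [[0.06, 0.06, 0.2, -0.06], [0, 0, 0.4, 0], [0, 0, 0.1, 0]]}}

```text
time: 34.38
tool_pos: [475.1, -207.7, 122.2]
tcp_rot: [2.249, 2.149, 0.004]
ft_force: [-1.0, 1.0, -0.3]
width: 1.003
```

```bash
python3 go.py 475.5 -207.2 43
```

```text
t 34.375 pos [ 475.1 -207.7  122.2] tilt [ 0.023 -0.021 -1.   ] yaw -2.58 w 1.003 F [-1.   1.  -0.3]
tool units [ 0.03 -0.03  1.32] turn 0.02
```

{"op": "move_arm", "data": {"series": [[0.03, -0.06, 0.4, 0], [0, 0, 0.5, 0], [0, 0, 0.3, 0]]}}

```text
time: 34.75
tool_pos: [476.6, -207.3, 50.3]
tcp_rot: [2.243, 2.149, 0.008]
ft_force: [-1.0, -0.5, 0.8]
width: 1.001
```

```bash
python3 go.py 475.5 -207.2 43
```

```text
t 34.75 pos [ 476.6 -207.3   50.3] tilt [ 0.028 -0.022 -0.999] yaw -2.45 w 1.001 F [-1.  -0.5  0.8]
tool units [ 0.   -0.02  0.12] turn 0.03
```

{"op": "move_arm", "data": {"series": [[0, -0.03, 0.15, 0]]}}

```text
time: 34.88
tool_pos: [475.3, -207.4, 40.8]
tcp_rot: [2.243, 2.149, 0.008]
ft_force: [-0.0, 0.1, -0.0]
width: 0.999
```

{"op": "move_arm", "data": {"series": [[0, 0, 0, 0], [0, 0, 0, 0], [0, 0, 0, 0], [0, 0, 0, 0]], "claw": 0}}

```text
time: 35.38
tool_pos: [476.3, -208.0, 42.5]
tcp_rot: [2.242, 2.148, 0.01]
ft_force: [-0.5, 0.0, -0.6]
width: 0.546
```

```bash
python3 go.py 599 26.5 150
```

```text
t 35.375 pos [ 476.3 -208.    42.5] tilt [ 0.03  -0.022 -0.999] yaw -2.45 w 0.546 F [-0.5  0.  -0.6]
tool units [ 3.95  1.93 -1.82] turn 0.03
```

{"op": "move_arm", "data": {"series": [[0, 0, -1, 0], [0.8, 0, -0.4, 0], [1, 0, 0, 0], [1, 0, 0, 0], [1, 0.5, 0, 0], [0, 1, 0, 0], [0, 0.3, 0, 0]]}}

```text
time: 36.25
tool_pos: [591.8, 22.2, 129.0]
tcp_rot: [2.238, 2.153, 0.018]
ft_force: [-1.3, -0.7, -1.3]
width: 0.543
```

```bash
python3 go.py 597.7 26.5 60
python3 - <<'E'
from h import *
o,im,pw,rw=wr(); cv2.imwrite("pics/w7.png",im[:,:,::-1]); print(o["qpos"].round(2))
t=vision.read_camera("top"); s=vision.read_camera("scene"); print(proj(t,o["tool_pos"]))
cv2.imwrite("pics/ts7.png",np.hstack([t["img"][:300,0:400,::-1],s["img"][:300,60:460,::-1]]))
E
```

```text
t 36.25 pos [591.8  22.2 129. ] tilt [ 0.033 -0.018 -0.999] yaw -2.22 w 0.543 F [-1.3 -0.7 -1.3]
tool units [0.1  0.06 1.15] turn 0.05
[-0.72  0.56  0.82  1.85 -0.49  0.91  0.28]
[[197.70224057 142.35512387]]
```

View pics/ts7.png

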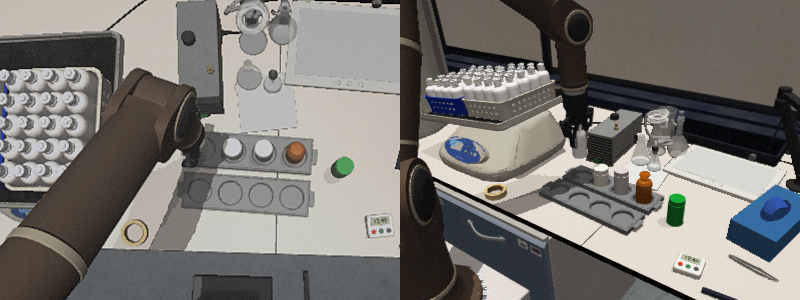

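Run:
```python
from h import *
t=vision.read_camera("top")
for z in (350,450,550): print(z,ray(t,120,100,z).round(),ray(t,140,75,z).round(), ray(t,105,120,z).round(), "basket corner",ray(t,104,70,z-150).round(),ray(t,100,190,z-150).round())
```

```text
350 [626. 133. 350.] [674.  98. 350.] [588. 159. 350.] basket corner [737. 226. 200.] [469. 221. 200.]
450 [598.  97. 450.] [639.  67. 450.] [565. 120. 450.] basket corner [701. 186. 300.] [462. 181. 300.]
550 [569.  62. 550.] [604.  36. 550.] [541.  81. 550.] basket corner [665. 146. 400.] [455. 142. 400.]
```

{"op": "move_arm", "data": {"series": [[0.08, 0.04, 0.4, 0], [0, 0, 0.5, 0], [0, 0, 0, 0]]}}

```text
time: 36.83
tool_pos: [588.9, 22.5, 74.2]
tcp_rot: [2.25, 2.147, 0.014]
ft_force: [-0.4, -0.6, -0.4]
width: 0.543
```

```bash
python3 go.py 598.2 26.5 42
```

```text
t 36.825 pos [588.9  22.5  74.2] tilt [ 0.029 -0.016 -0.999] yaw -2.65 w 0.543 F [-0.4 -0.6 -0.4]
tool units [0.08 0.14 0.54] turn 0.01
```

{"op": "move_arm", "data": {"series": [[0.08, 0.13, 0, 0], [0, 0, 0.2, 0], [0, 0, 0, 0]]}}

```text
time: 37.2
tool_pos: [598.4, 26.7, 64.6]
tcp_rot: [2.25, 2.145, 0.019]
ft_force: [-0.8, 0.0, -1.9]
width: 0.548
```

```bash
python3 go.py 597.5 26.5 42
```

```text
t 37.2 pos [598.4  26.7  64.6] tilt [ 0.032 -0.015 -0.999] yaw -2.71 w 0.548 F [-0.8  0.  -1.9]
tool units [ 0.   -0.03  0.38] turn 0.01
```

{"op": "move_arm", "data": {"series": [[0, -0.03, 0.2, 0], [0, 0, 0.15, 0]]}}

```text
time: 37.45
tool_pos: [597.8, 26.6, 43.3]
tcp_rot: [2.249, 2.145, 0.021]
ft_force: [0.1, 0.9, -1.1]
width: 0.545
```

{"op": "move_arm", "data": {"series": [[0, 0, 0.03, 0]]}}

```text
time: 37.58
tool_pos: [597.8, 26.5, 41.7]
tcp_rot: [2.25, 2.145, 0.021]
ft_force: [-7.4, 1.6, 25.8]
width: 0.542
```

```bash
python3 go.py 597.5 26.5 42
```

```text
t 37.575 pos [597.8  26.5  41.7] tilt [ 0.033 -0.014 -0.999] yaw -2.71 w 0.542 F [-7.4  1.6 25.8]
tool units [-0.   -0.   -0.01] turn 0.01
```

In contact on the seat floor, centred. Release and withdraw.

{"op": "move_arm", "data": {"series": [[0, 0, 0.01, 0], [0, 0, 0, 0], [0, 0, 0, 0]], "claw": 1}}

```text
time: 37.95
tool_pos: [597.9, 26.2, 40.7]
tcp_rot: [2.25, 2.145, 0.021]
ft_force: [1.0, -0.0, 0.2]
width: 0.999
```

{"op": "move_arm", "data": {"series": [[0, 0, -0.8, 0], [0, 0, -1, 0], [0, 0, -1, 0], [-0.5, -1, -0.5, 0], [0, -1, 0, 0], [0, -1, 0, 0], [0, 0, 0, 0]]}}

```text
time: 38.83
tool_pos: [419.8, 12.3, 233.1]
tcp_rot: [2.252, 2.151, 0.026]
ft_force: [0.1, 1.5, -0.3]
width: 0.998
```

```bash
python3 go.py 597.5 26.5 42
python3 - <<'E'
from h import *
o,im,pw,rw=wr(); 
t=vision.read_camera("top"); s=vision.read_camera("scene")
cv2.imwrite("pics/f1.png",np.hstack([cv2.resize(s["img"][140:240,190:350,::-1],None,fx=2.5,fy=2.5),cv2.resize(t["img"][110:240,110:400,::-1],None,fx=1.379,fy=1.923)]))
cv2.imwrite("pics/f2.png",im[:,:,::-1])
cv2.imwrite("pics/f3.png",t["img"][:,:,::-1])
E
```

```text
t 38.825 pos [419.8  12.3 233.1] tilt [ 0.031 -0.009 -0.999] yaw -2.62 w 0.998 F [ 0.1  1.5 -0.3]
tool units [0.4  2.85 3.27] turn 0.01
```

View pics/f1.png

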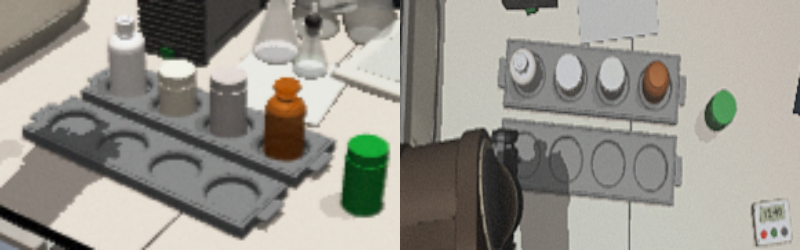

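View pics/f2.png

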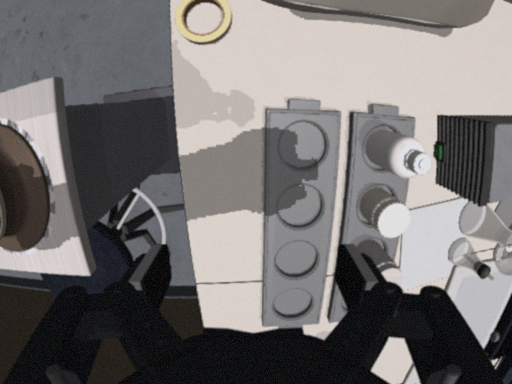

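View pics/f3.png

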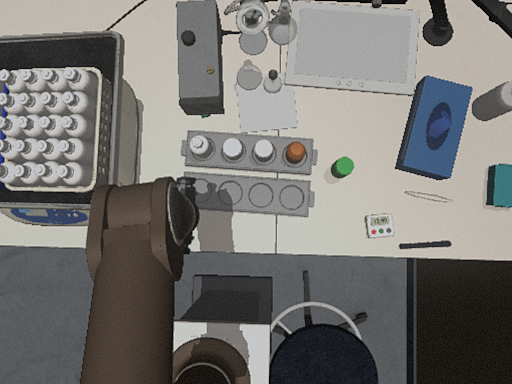

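Run:
```python
from h import *
s=vision.read_camera("scene");t=vision.read_camera("top")
for n,p,c in [("neck",(597,26.5,118),(125,22)),("jar",(594,-54,70),(177,70)),("can",(589.5,-132.5,88),(228,75)),("brown",(587,-213,102),(287,87))]:
    print(n,proj(s,p).round(1),np.array(c)/2.5+[190,140],"top",proj(t,p).round(1))
cv2.imwrite("pics/f4.png",cv2.resize(s["img"][130:215,220:330,::-1],None,fx=7,fy=7,interpolation=cv2.INTER_CUBIC))
```

```text
neck [[239.8 147.2]] [240.  148.8] top [[196.7 141. ]]
jar [[260.5 167.6]] [260.8 168. ] top [[232.  146.6]]
can [[281.2 170.1]] [281.2 170. ] top [[263.5 147.8]]
brown [[304.8 174. ]] [304.8 174.8] top [[297.1 148.6]]
```

View pics/f4.png

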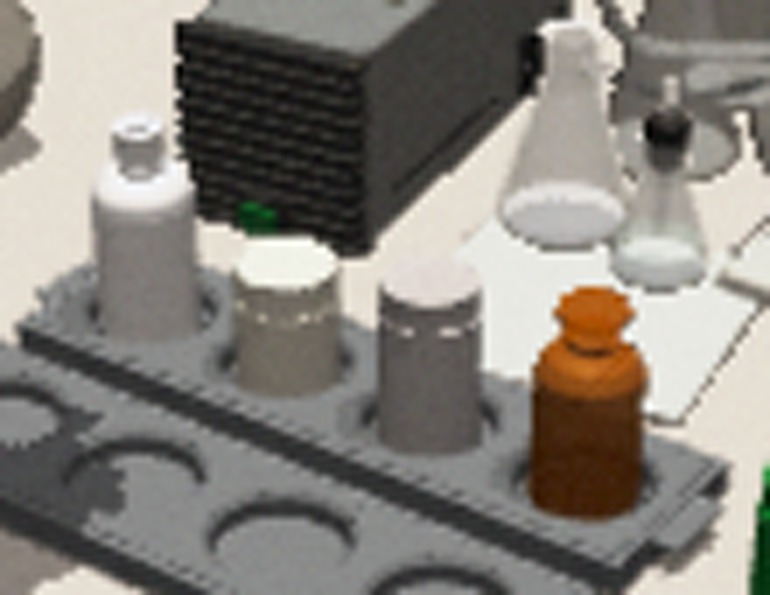

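All four stand upright and fully down: their tops are within about 2 px of where seated containers should appear. The gripper is open and clear of everything, so I hand in.

```bash
python3 -c "
from rig import bot
print(bot.job_done())"
```

```text
the job is handed in; nothing more can be done
None
```

All four containers are in the far (empty) rack in reverse order. From the left they are the narrow-neck bottle, squat jar, canister and stoppered bottle. Each was lowered until I felt contact with the seat floor and then released, and the job was handed in at about 39 s.

**Last checks:** The scene, top and wrist pictures show all four upright. In the scene view their tops are within about 2 px of where seated containers should be. The near rack is empty. The tape, timer and green look-alike were not touched and look to be where they started, though I only judged that by eye.

**What went wrong or disagreed:**
- **Tool tilt:** The tool tilted as I moved, up to about 6.5° with nothing held. I brought it back with fast strokes above the bench. At the grasps it was about 2.5° for the canister, 2° for the bottle, 1° for the jar and under 1° for the stoppered bottle.
- **Canister placement:** It was pressed down at up to about 34 N on the wrist just before release, more than I wanted. The other three were pressed at 21 to 26 N.
- **Wrist camera:** Early on, it disagreed with the top camera by about 6 mm because the arm had not settled. A repeat once it was still agreed to within 2 mm.

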